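Free the stuck drying cup

TASK

The washed steel mixing cups stand mouth down on the bench, and one short wide cup is stuck over a tall narrow one. Lift the outer, wide cup straight up off the inner one, which must stay standing on the bench where it is, and set the wide cup down, still mouth down and without dropping it, on the middle of the plywood drying board. Leave the two single cups and the sanding block alone.

Things in the scene. Friction and masses are not known exactly. Their poses are not given: they have to be found in the camera images.
- cup_outer_center (a point): Centre (half-way up, on axis) of the outer cup: plain steel, mouth down over the inner cup, 58 mm diameter (rim line 61), wall 2.5, 63 mm tall, 0.16 kg. Closed end on top, 93 mm above the bench; lower edge 30 mm and centre 61.5 mm above it. z up. 3 mm play round the inner; varnish drags with about 1 N as it slides off; free after 60 mm of straight, level lift. A like cup alone on the bench isn't it.
- cup_inner_center (a point): Centre (half-way up, on axis) of the inner cup: plain steel, mouth down on the bench, 47 mm diameter, 90 mm tall, with a rolled rim 64 mm across and 8 mm high at the bench; 0.3 kg; z up. Only its lowest 30 mm show below the outer cup. Loose: its weight alone holds it down against the varnish. A like cup standing bare is not it.
- board_mid (a point): Middle of the top face of the drying board: empty square plywood board, 140 x 140 mm, 15 mm thick, fixed flat on the bench; z up, x and y along its edges.

How it is judged (in metres and radians):
At the end, for the whole second after the job is handed in: The outer cup stands released and at rest, mouth down (within 10 degrees) on the drying board, its axis within 20 mm of the board's middle; the inner cup stands upright (within 10 degrees) and at rest on the bench within 20 mm of where it was (horizontal distance between cup_outer_center and board_mid below 0.02 m and z of cup_outer_center in the frame of board_mid between 0.026 and 0.037 m and angle between each of cup_outer_center, cup_inner_center's own z axis and vertical below 0.17 rad and linear speed of each of cup_outer, cup_inner below 0.02 m/s and distance of cup_inner_center from where it was at the start of the episode below 0.02 m); the robot touches nothing.
It fails at once if the inner cup is lifted off the bench (more than 12 mm) with the outer one (height (world z) of cup_inner_center above 0.057 m).
It fails at once if the inner cup is tipped by more than 20 degrees (angle between cup_inner_center's own z axis and vertical above 0.35 rad).
It fails at once if the outer cup is dropped (falls free faster than 0.6 m/s, about 20 mm) (contact force between the fingers and cup_outer below 0.05 N and linear speed of cup_outer above 0.6 m/s).
It fails at once if a single cup or the sanding block is moved by more than 25 mm (distance of any of cup_tall, cup_short, sander from where it was at the start of the episode above 0.025 m).
It also fails if it takes over 42 s, if anything falls off the work surface, if the arm or the gripper's body presses on something with over 40 N, if the wrist force passes 120 N, or if a joint passes its speed limit or range.

ROBOT

A 6-joint arm with a two-finger parallel gripper is mounted at the origin on the work surface. World frame = base frame: x ahead of the robot, y to its left, z up, the work surface at z = 0. Lengths are in mm, angles in rad, forces in N, time in s.
With the tool pointing down it reaches from about 300 to 850 mm from the base axis. Payload 5.4 kg.
Tool frame: the origin (TCP) lies between the finger pads; the fingertips stand 14 mm ahead of it and the grasp point (between the pads) lies 5 mm behind it (robot.tip_extent is the distance from the TCP to the fingertips, in mm); z points along the fingers, y is the line along which they close (so a half turn about z gives the same grasp; the last joint's range is limited). The gripper opens to 85 mm and grips with 20 to 120 N. Pads are 22 mm wide; open, the fingers measure 114 mm over their backs; the gripper's body (76 mm by 85 mm) begins 54 mm behind the grasp point. The pads swing forward as they close: fully open they stand 13 mm farther back than shut.
Start: joints at [0.985, 0.158, 1.597, -0, 1.386, -0.21], TCP at [211.043, 534.852, 223.099] pointing down, gripper open.
Joint ranges: [-2.91, 2.91], [-0.94, 2.29], [0.18, 2.7], [-1.29, 4.43], [0.17, 2.64], [-3, 3]. Speed limits (rad/s): [2.57, 2.57, 3.14, 3.14, 3.14, 3.14].

INTERFACE

Orientations are given as a 3x3 rotation matrix whose columns are the frame's x, y, z axes.
In Python, from station import readout, viewer, robot, silhouettes gives the robot as it stands.
- The arm moves only by the tool send_rows, never from a script. Its argument "commands" is text: rows parted by semicolons, each of 6 numbers parted by spaces: the shift along the world's x, y, z in mm, then the turn, a rotation vector about the world's x, y, z in degrees. A call has 1 to 8 rows; each row is the pose to reach, as a shift and turn from the pose commanded when the call began; what a row does not reach only later rows make up. A row lasts 1/8 s, in which the tool goes at most 62.5 mm and 10.7 degrees, less where a joint would pass 70% of its speed; a pose out of reach is approached as far as the arm can. A call with a gripper value outside its range is refused whole. "grip" is the opening in per cent of the stroke, from 0 (shut) to 100 (fully open), set as the call begins (left out, the last holds). The fingers move at their own pace and stop on an object; "grip_force" is the grip in N (left out, the last holds). Time passes only in rows, so rows that repeat a pose let the fingers close. It gives the time, the measured TCP pose, the force, the opening and the grip force at its end, in the units of the state.
- readout.sense(): the state, without advancing time (a new reading comes with each control period).
- viewer.get_image(name): name is "scene" or "top" or "wrist"; returns the picture (400x640x3 uint8, red, green, blue); there is no depth.
- viewer.camera_info(name): a dict with "camera_matrix" (3x3 intrinsics, pixels), "k1" (the pictures are not rectified: a ray, as slopes to the right and down, at radius r is drawn at 1 + k1 r^2 times it, then the intrinsics apply), "camera_from_world" (4x4, takes a point from world to camera coordinates). Camera axes: x right, y down, z forward; pixel columns grow to the right and rows downward; lengths in mm; the calibration is good to about 2 mm. A picture is of the moment at which its call begins: read the wrist's pose just before it. camera_info takes no time and is no camera call; for the wrist camera it gives the pose at the moment of the call.
- robot.hand_in(): hands the job in; it is judged then, once.
Trained networks look in the newest picture that a camera, given by its name, has taken for a name from the list of things; names that differ only in an ending like _2 or _b are one class to them, and where a whole thing is asked for, a point or a joint stands for the part that bears it (a point fixed in the world has none). Each returns a list of dicts, best first, with "p" (0 to 1); they miss things now and then, are a little off and sometimes report something else, mostly with a low value. They report only what shows in the picture. A call takes as long as a camera call.
- silhouettes(camera, query): "pixels" (400x640 bool, what is visible of it) and "xy" ([column, row] in pixels, amid what is visible of it).
The state is a dict: "clock": time; "qpos": joint angles; "joint_vel": joint speeds; "joint_efforts": joint torques, N m; "tcp_pos": TCP position; "tcp_rot": TCP orientation; "force": force on the tool from outside, world axes, zero at the start; "torque": the same for the moment, N m; "finger_gap": opening from 0.0 (shut) to 1.0 (fully open); "finger_force": force on a finger pad.
Only numpy, scipy, OpenCV 4.12 (cv2) and the standard library are available. Lean on these libraries where they do the work, as an engineer would, in place of code of your own. Each camera call takes 0.05 s, during which the arm holds its last target. There are 200 camera calls.

## Working session

There is one attempt and no reset: what is moved stays moved. The work goes in short steps, Python scripts to look and compute and a tool call to move; the robot and the scene stay as the last step left them, time stands still between calls to the robot, and variables do not carry over. Pictures are saved under pics/ and viewed, at most 10 in all, crops included, and the job is handed in when it is done.

Besides the shell and the picture viewer there is one more tool, called after "Request:" by a JSON object that holds its "api" and its "payload", one argument or row to a line. send_rows: Moves the arm, as the interface text tells. Its arguments: {"type":"object","properties":{"commands":{"type":"string"},"grip":{"type":"number"},"grip_force":{"type":"number"}},"required":["commands"]}

```bash
mkdir -p pics; cat > h.py <<'E'
import numpy as np, cv2
from station import readout, viewer, robot, silhouettes
def ray(cam,px,ci=None):
    ci=ci or viewer.camera_info(cam); K=np.array(ci["camera_matrix"]);T=np.array(ci["camera_from_world"])
    d=np.array([ci["k1"],0,0,0.])
    u=cv2.undistortPoints(np.array([[px]],float),K,d)[0,0]
    R=T[:3,:3]; o=-R.T@T[:3,3]; return o,R.T@np.array([u[0],u[1],1])
def atz(cam,px,z,ci=None):
    o,v=ray(cam,px,ci); return o+v*(z-o[2])/v[2]
def proj(cam,P,ci=None):
    ci=ci or viewer.camera_info(cam);T=np.array(ci["camera_from_world"])
    r,_=cv2.Rodrigues(T[:3,:3]); return cv2.projectPoints(np.array(P,float).reshape(-1,1,3),r,T[:3,3],np.array(ci["camera_matrix"]),np.array([ci["k1"],0,0,0.]))[0][:,0]
E
python3 - <<'E'
from h import *
ims=[]
for c in ("scene","top"):
    im=viewer.get_image(c); ims.append(im)
    cv2.imwrite(f"pics/{c}0.png",im[:,:,::-1])
    for q in ("cup_outer_center","cup_inner_center","board_mid","cup_tall","cup_short","sander","cup_outer"):
        try:
            for s in silhouettes(c,q)[:3]:
                ys,xs=np.nonzero(s["pixels"]); print(c,q,round(s["p"],2),np.round(s["xy"]),xs.min(),xs.max(),ys.min(),ys.max(),len(xs))
        except Exception as e: print(c,q,str(e)[:80])
    ci=viewer.camera_info(c);T=np.array(ci["camera_from_world"]);print(-T[:3,:3].T@T[:3,3])
E
```

```text
scene cup_inner_center 0.7 [225. 196.] 210 235 192 206 282
scene board_mid 0.75 [491. 288.] 432 554 250 322 5509
scene board_mid 0.18 [222. 178.] 205 233 157 193 863
scene cup_tall it knows: board_mid, cup_inner_center, cup_outer_center
scene cup_short it knows: board_mid, cup_inner_center, cup_outer_center
scene sander it knows: board_mid, cup_inner_center, cup_outer_center
scene cup_outer it knows: board_mid, cup_inner_center, cup_outer_center
[1121.58760543  289.10755884  483.71431479]
top cup_outer_center 0.89 [470. 238.] 452 487 223 251 862
top board_mid 0.91 [198. 212.] 156 238 171 255 3821
top cup_tall it knows: board_mid, cup_inner_center, cup_outer_center
top cup_short it knows: board_mid, cup_inner_center, cup_outer_center
top sander it knows: board_mid, cup_inner_center, cup_outer_center
top cup_outer it knows: board_mid, cup_inner_center, cup_outer_center
[ 4.34430520e+02 -5.24266258e-01  9.32979438e+02]
```

View pics/scene0.png

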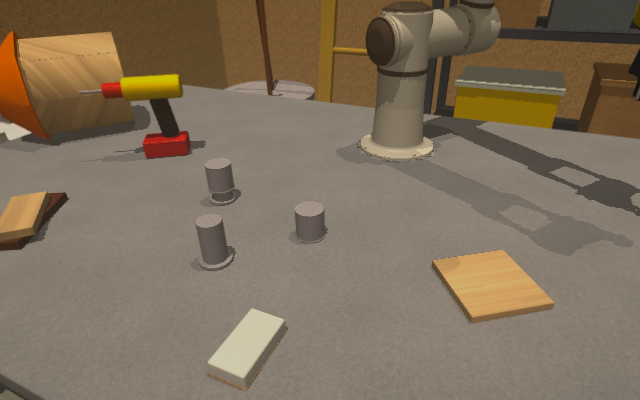

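View pics/top0.png

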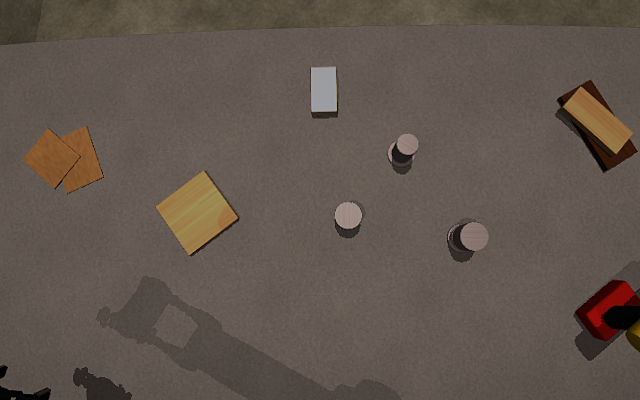

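The scene view shows the stack at about (220,182), the bare tall cup at (212,242), the short cup at (310,222), the sander at (248,347) and the board at (491,285). From the top camera these sit at: stack disc (474,236), tall disc (407,145), short disc (348,215), board (198,212).

```bash
python3 - <<'E'
from h import *
for n,px,z in (("stack",(474,236),93),("tall",(407,145),90),("short",(348,215),63),("board",(197.5,212.5),15),("sander",(324,90),30)): print(n,atz("top",px,z).round(0))
for px in ((206,171),(238,216),(191,255),(156,209)): print(atz("top",px,15).round(0))
p=atz("top",(474,236),93); print(proj("scene",[p]), readout.sense()["tcp_rot"],readout.sense()["clock"])
print(proj("scene",[atz("top",(197.5,212.5),15)]))
E
```

```text
stack [ 463. -282.   93.]
tall [ 654. -154.   90.]
short [512. -30.  63.]
board [525. 308.  15.]
sander [802.  19.  30.]
[620. 291.  15.]
[516. 215.  15.]
[430. 321.  15.]
[534. 406.  15.]
[[217.52130463 162.97890451]] [[-9.30203262e-01  3.67044788e-01 -1.17823275e-04]
 [ 3.67044807e-01  9.30203230e-01 -2.45137905e-04]
 [ 1.96230008e-05 -2.71274501e-04 -9.99999963e-01]] 0.4
[[486.93123786 277.93303785]]
```

Request:
{"api": "send_rows", "payload": {
  "commands": "60 -45 0 0 0 0;115 -90 0 0 0 0;160 -135 0 0 0 0;200 -180 0 0 0 0;230 -235 0 0 0 0;250 -290 0 0 0 0;250 -350 0 0 0 0;250 -400 0 0 0 0",
  "grip": 100
}}

```text
clock: 1.4
tcp_pos: [461.3, 132.8, 223.2]
tcp_rot: [[-0.93, 0.367, 0.001], [0.367, 0.93, -0.0], [-0.001, 0.0, -1.0]]
force: [0.9, 0.7, 1.0]
finger_gap: 1.001
finger_force: 0.0
```

Request:
{"api": "send_rows", "payload": {
  "commands": "0 -60 0 0 0 0;0 -120 0 0 0 0;0 -180 0 0 0 0;0 -240 0 0 0 0;0 -300 0 0 0 0;0 -360 0 0 0 0;0 -410 0 0 0 0;0 -410 0 0 0 0"
}}

```text
clock: 2.4
tcp_pos: [460.5, -278.1, 223.0]
tcp_rot: [[-0.929, 0.371, -0.0], [0.371, 0.929, -0.001], [-0.0, -0.001, -1.0]]
force: [0.9, 0.3, 0.1]
finger_gap: 1.0
finger_force: 0.0
```

```bash
python3 - <<'E'
from h import *
s=readout.sense(); print(s["clock"],s["tcp_pos"],s["tcp_rot"].round(3) if hasattr(s["tcp_rot"],"round") else s["tcp_rot"],s["qpos"])
ci=viewer.camera_info("wrist"); im=viewer.get_image("wrist"); cv2.imwrite("pics/w1.png",im[:,:,::-1])
for q in ("cup_outer_center","cup_inner_center"):
    for x in silhouettes("wrist",q)[:3]: 
        ys,xs=np.nonzero(x["pixels"]); print(q,x["p"],x["xy"],xs.min(),xs.max(),ys.min(),ys.max())
print(proj("wrist",[[463,-282,93]],ci)); T=np.array(ci["camera_from_world"]);print(-T[:3,:3].T@T[:3,3])
E
```

```text
2.4 [ 460.49435178 -278.1297369   222.95751717] [[-0.929  0.371 -0.   ]
 [ 0.371  0.929 -0.001]
 [-0.    -0.001 -1.   ]] [-7.67831121e-01  6.25271326e-02  1.70129079e+00 -4.65267968e-04
  1.37752256e+00 -1.95840143e+00]
cup_outer_center 0.76 [320.9, 193.0] 290 353 154 226
cup_inner_center 0.53 [323.4, 152.5] 298 349 149 169
[[323.45823848 196.70354596]]
[ 396.50681638 -253.43700275  373.80657539]
```

View pics/w1.png

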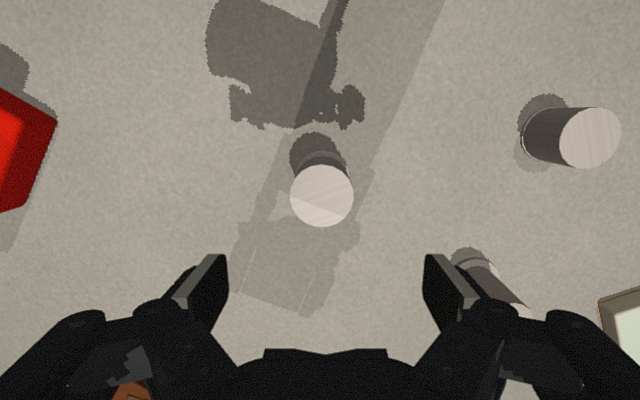

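The wrist view shows the stack's top disc centred at (322,195), spanning columns 290–354 and rows 164–227. It lies between the finger columns, with the bare tall cup off to the right at (590,137).

```bash
python3 - <<'E'
from h import *
im=cv2.imread("pics/w1.png",0); m=(im[150:240,270:370]>165).astype(np.uint8)
n,l,st,c=cv2.connectedComponentsWithStats(m); i=1+st[1:,4].argmax(); print(st[i],c[i])
cn=max(cv2.findContours((l==i).astype(np.uint8),0,1)[0],key=len); (x,y),r=cv2.minEnclosingCircle(cn); print(x+270,y+150,r)
for px in ((322,195.5),(x+270,y+150),(x+270+r,y+150),(x+270-r,y+150)): print(atz("wrist",px,93).round(1))
ci=viewer.camera_info("wrist"); s=readout.sense(); print(proj("wrist",[s["tcp_pos"],np.array(s["tcp_pos"])-[0,0,14]],ci))
E
```

```text
[  19   15   65   63 3147] [51.19669527 45.80044487]
321.0 195.5 32.31495666503906
[ 462.  -278.7   93. ]
[ 461.7 -279.5   93. ]
[ 472.2 -252.8   93. ]
[ 451.2 -306.2   93. ]
[[327.04025789 254.14263065]
 [326.89741295 243.35167471]]
```

Request:
{"api": "send_rows", "payload": {
  "commands": "0 0 -30 0 0 0;0 0 -60 0 0 0;0 0 -90 0 0 0;0 0 -100 0 0 0;0 0 -100 0 0 0;0 0 -100 0 0 0"
}}

```text
clock: 3.3
tcp_pos: [462.0, -275.6, 124.7]
tcp_rot: [[-0.93, 0.366, 0.002], [0.366, 0.93, -0.002], [-0.002, -0.001, -1.0]]
force: [0.4, -0.0, -0.1]
finger_gap: 1.001
finger_force: 0.0
```

```bash
python3 - <<'E'
from h import *
s=readout.sense(); print(s["clock"],s["tcp_pos"])
ci=viewer.camera_info("wrist"); im=viewer.get_image("wrist"); cv2.imwrite("pics/w2.png",im[:,:,::-1])
print(proj("wrist",[[462,-279.5,93]],ci))
E
```

```text
3.3 [ 461.95764181 -275.55160295  124.69685496]
[[320.73793453 234.02630673]]
```

View pics/w2.png

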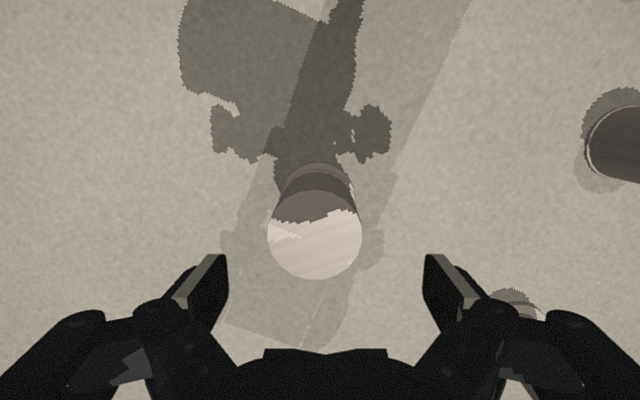

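The disc now spans columns 267–362 and rows about 190–280, so its centre is near (314.5,235). That is about 12 px left of the finger midline at column 326.

```bash
python3 - <<'E'
from h import *
s=readout.sense();print(s["tcp_pos"])
for px in ((314.5,234.5),(267,234.5),(362,234.5),(314.5,280)): print(atz("wrist",px,93).round(1))
E
```

```text
[ 461.93163259 -275.69890471  124.71750793]
[ 460.9 -283.2   93. ]
[ 450.5 -309.6   93. ]
[ 471.3 -256.9   93. ]
[ 488.9 -294.6   93. ]
```

Request:
{"api": "send_rows", "payload": {
  "commands": "-1 -7 0 0 0 0;-1 -7 0 0 0 0;-1 -7 -15 0 0 0;-1 -7 -30 0 0 0;-1 -7 -45 0 0 0;-1 -7 -60 0 0 0;-1 -7 -65 0 0 0;-1 -7 -65 0 0 0"
}}

```text
clock: 4.35
tcp_pos: [459.9, -282.0, 57.7]
tcp_rot: [[-0.93, 0.367, -0.001], [0.367, 0.93, 0.0], [0.001, 0.0, -1.0]]
force: [-0.2, -0.7, 1.0]
finger_gap: 1.002
finger_force: 0.0
```

Request:
{"api": "send_rows", "payload": {
  "commands": "0 0 0 0 0 0;0 0 0 0 0 0;0 0 0 0 0 0;0 0 0 0 0 0;0 0 0 0 0 0;0 0 0 0 0 0;0 0 0 0 0 0;0 0 0 0 0 0",
  "grip": 40,
  "grip_force": 30
}}

```text
clock: 5.35
tcp_pos: [460.6, -282.5, 59.1]
tcp_rot: [[-0.93, 0.367, 0.001], [0.367, 0.93, -0.001], [-0.001, -0.0, -1.0]]
force: [-1.1, 2.0, 5.6]
finger_gap: 0.676
finger_force: 32.3
```

Request:
{"api": "send_rows", "payload": {
  "commands": "0 0 1 0 0 0;0 0 2 0 0 0;0 0 3 0 0 0;0 0 4 0 0 0;0 0 5 0 0 0;0 0 6 0 0 0;0 0 7 0 0 0;0 0 8 0 0 0"
}}

```text
clock: 6.35
tcp_pos: [460.1, -282.1, 66.2]
tcp_rot: [[-0.93, 0.367, 0.0], [0.367, 0.93, -0.0], [-0.0, -0.0, -1.0]]
force: [0.2, 0.5, -2.2]
finger_gap: 0.674
finger_force: 32.6
```

```bash
python3 - <<'E'
from h import *
s=readout.sense();print(s["force"],s["torque"],s["tcp_pos"])
im=viewer.get_image("scene"); c=im[140:220,170:270]; b=cv2.imread("pics/scene0.png")[140:220,170:270]
cv2.imwrite("pics/s2.png",cv2.resize(np.hstack([b,c[:,:,::-1]]),None,fx=4,fy=4,interpolation=2))
E
```

```text
[ 0.24634544  0.52849838 -2.1803202 ] [ 0.06604111  0.00604321 -0.00487753] [ 460.06387508 -282.14547389   66.17757069]
```

View pics/s2.png

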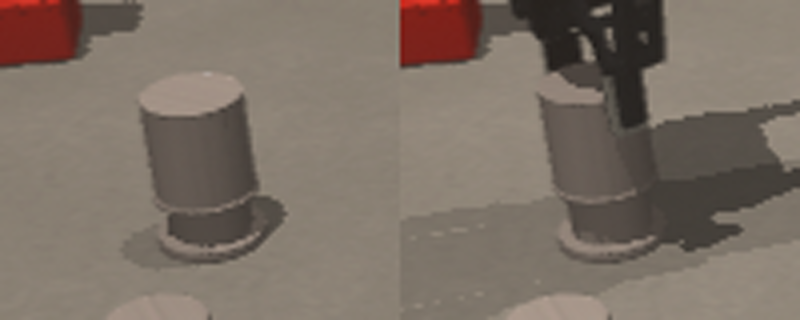

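In the enlarged crop the outer cup's lower edge has risen, at about row 197 against 210 before. The inner rim is still at row 245, so it is sliding off and the inner cup stays put. The force of −2.2 N agrees with the cup's weight plus drag.

Request:
{"api": "send_rows", "payload": {
  "commands": "0 0 2 0 0 0;0 0 4 0 0 0;0 0 6 0 0 0;0 0 8 0 0 0;0 0 10 0 0 0;0 0 12 0 0 0;0 0 14 0 0 0;0 0 16 0 0 0"
}}

```text
clock: 7.4
tcp_pos: [460.1, -282.2, 82.2]
tcp_rot: [[-0.93, 0.367, 0.0], [0.367, 0.93, -0.0], [-0.0, -0.0, -1.0]]
force: [0.5, -0.5, -3.0]
finger_gap: 0.676
finger_force: 32.6
```

Request:
{"api": "send_rows", "payload": {
  "commands": "0 0 2 0 0 0;0 0 4 0 0 0;0 0 6 0 0 0;0 0 8 0 0 0;0 0 10 0 0 0;0 0 12 0 0 0;0 0 14 0 0 0;0 0 16 0 0 0"
}}

```text
clock: 8.4
tcp_pos: [460.0, -282.2, 98.2]
tcp_rot: [[-0.93, 0.367, 0.0], [0.367, 0.93, -0.0], [-0.0, -0.0, -1.0]]
force: [-0.1, 0.6, -2.3]
finger_gap: 0.671
finger_force: 32.6
```

```bash
python3 - <<'E'
from h import *
s=readout.sense();print(s["clock"],s["force"],s["tcp_pos"])
im=viewer.get_image("scene"); c=im[100:220,170:290]
cv2.imwrite("pics/s3.png",cv2.resize(c[:,:,::-1],None,fx=4,fy=4,interpolation=2))
E
```

```text
8.4 [-0.11799157  0.60204095 -2.30172481] [ 460.04334398 -282.18183507   98.24439129]
```

View pics/s3.png

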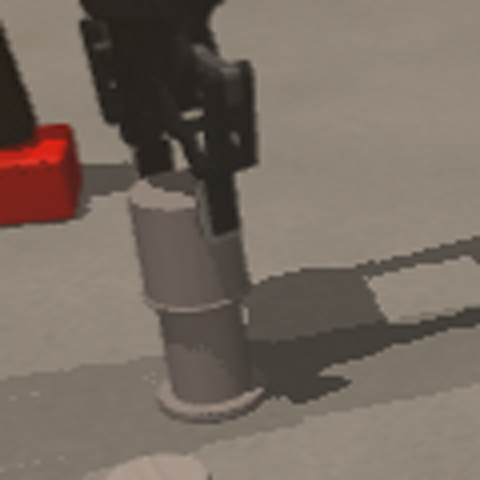

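The outer cup is about 40 mm up, with its lower edge at crop row 303. The inner cup stands upright with its rim still on the bench at row 405.

Request:
{"api": "send_rows", "payload": {
  "commands": "0 0 3 0 0 0;0 0 6 0 0 0;0 0 9 0 0 0;0 0 12 0 0 0;0 0 15 0 0 0;0 0 18 0 0 0;0 0 21 0 0 0;0 0 24 0 0 0"
}}

```text
clock: 9.45
tcp_pos: [460.1, -282.2, 122.3]
tcp_rot: [[-0.93, 0.367, 0.0], [0.367, 0.93, -0.0], [-0.0, -0.0, -1.0]]
force: [0.2, 0.0, -1.3]
finger_gap: 0.675
finger_force: 32.8
```

Request:
{"api": "send_rows", "payload": {
  "commands": "0 0 4 0 0 0;0 0 10 0 0 0;0 0 20 0 0 0;0 0 35 0 0 0;0 0 55 0 0 0;0 0 75 0 0 0;0 0 90 0 0 0;0 0 100 0 0 0"
}}

```text
clock: 10.45
tcp_pos: [460.3, -282.4, 223.4]
tcp_rot: [[-0.93, 0.367, 0.001], [0.367, 0.93, -0.001], [-0.001, -0.001, -1.0]]
force: [-1.0, 0.4, -2.1]
finger_gap: 0.675
finger_force: 32.8
```

Request:
{"api": "send_rows", "payload": {
  "commands": "3 30 0 0 0 0;6 70 0 0 0 0;10 115 0 0 0 0;15 160 0 0 0 0;20 205 0 0 0 0;25 250 0 0 0 0;30 295 0 0 0 0;35 340 0 0 0 0"
}}

```text
clock: 11.45
tcp_pos: [494.8, 59.4, 222.1]
tcp_rot: [[-0.93, 0.367, -0.0], [0.367, 0.93, 0.0], [0.0, -0.0, -1.0]]
force: [0.3, -0.4, -1.7]
finger_gap: 0.67
finger_force: 32.8
```

Request:
{"api": "send_rows", "payload": {
  "commands": "5 45 0 0 0 0;10 90 0 0 0 0;15 135 0 0 0 0;20 180 0 0 0 0;25 215 0 0 0 0;30 250 0 0 0 0;30 250 0 0 0 0;30 250 0 0 0 0"
}}

```text
clock: 12.45
tcp_pos: [524.8, 307.3, 221.7]
tcp_rot: [[-0.93, 0.367, -0.001], [0.367, 0.93, -0.001], [0.001, -0.001, -1.0]]
force: [0.4, 0.1, -2.0]
finger_gap: 0.675
finger_force: 33.0
```

```bash
python3 - <<'E'
from h import *
s=readout.sense(); print(s["clock"],s["tcp_pos"],s["force"])
ci=viewer.camera_info("wrist"); im=viewer.get_image("wrist"); cv2.imwrite("pics/w3.png",im[:,:,::-1])
x=silhouettes("wrist","board_mid")
for x in x[:2]:
    ys,xs=np.nonzero(x["pixels"]); print(x["p"],x["xy"],xs.min(),xs.max(),ys.min(),ys.max())
im=viewer.get_image("scene"); cv2.imwrite("pics/s4.png",im[:,:,::-1])
for c in ("top","scene"):
    x=silhouettes(c,"board_mid") if c=="scene" else (viewer.get_image(c),silhouettes(c,"board_mid"))[1]
    m=x[0]["pixels"].astype(np.uint8); cn=max(cv2.findContours(m,0,1)[0],key=len)
    print(c,cv2.approxPolyDP(cn,6,True)[:,0].tolist())
x=[silhouettes("scene",q) for q in ("cup_inner_center","cup_outer_center")]; print([[(a["p"],a["xy"]) for a in y] for y in x])
E
```

```text
12.45 [524.80050489 307.28073264 221.73034922] [ 0.35692494  0.13079522 -2.04362773]
0.76 [324.5, 158.3] 247 415 86 214
top [[204, 173], [180, 189], [183, 205], [166, 220], [189, 254], [236, 218]]
scene [[433, 262], [472, 321], [553, 304], [502, 251]]
[[(0.73, [221.7, 182.6])], [(0.93, [515.3, 164.0])]]
```

View pics/w3.png

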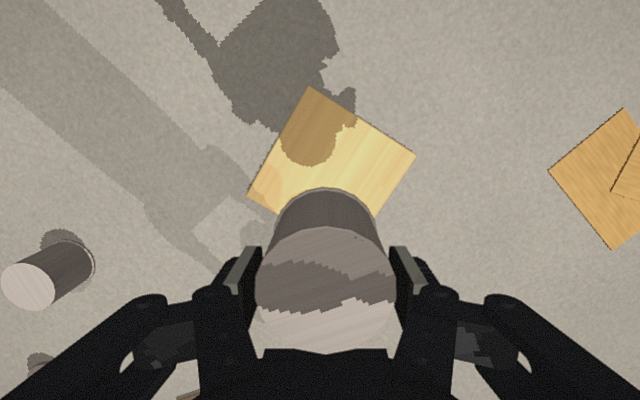

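View pics/s4.png

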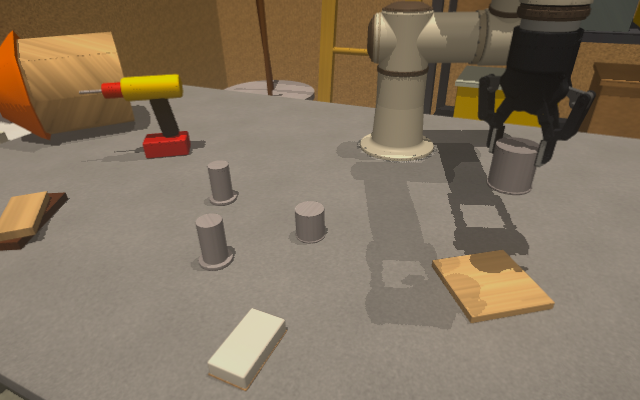

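The wrist view shows the cup level in the fingers, with three board corners visible at (310,86), (416,154) and (247,194). In the scene view the inner cup stands alone at (221,183), and the board corners are at (433,264), (503,251), (551,300) and (473,316).

```bash
python3 - <<'E'
from h import *
for c,L in (("wrist",((247,194),(310,86),(416,154))),("scene",((432.5,264),(503,251),(551.5,301),(473,317))),("top",((156,209),(205.5,170.5),(238.5,216.5),(190.5,255.5)))):
    P=[atz(c,p,15) for p in L]; print(c,[p[:2].round(0).tolist() for p in P],[round(np.linalg.norm(a-b)) for a,b in zip(P,P[1:])],((P[0]+P[2])/2).round(1), ((P[1]+P[3])/2).round(1) if len(P)>3 else "")
E
```

```text
wrist [[511.0, 217.0], [431.0, 327.0], [538.0, 408.0]] [136, 135] [524.8 312.3  15. ] 
scene [[525.0, 218.0], [437.0, 326.0], [541.0, 405.0], [625.0, 299.0]] [140, 130, 135] [533.1 311.3  15. ] [530.8 312.9  15. ]
top [[534.0, 406.0], [622.0, 293.0], [515.0, 214.0], [429.0, 322.0]] [143, 132, 138] [524.7 310.   15. ] [525.1 307.2  15. ]
```

Request:
{"api": "send_rows", "payload": {
  "commands": "2 3 -25 0 0 0;2 3 -60 0 0 0;2 3 -95 0 0 0;2 3 -125 0 0 0;2 3 -145 0 0 0;2 3 -158 0 0 0;2 3 -166 0 0 0;2 3 -168 0 0 0"
}}

```text
clock: 13.85
tcp_pos: [527.3, 311.0, 54.3]
tcp_rot: [[-0.93, 0.367, 0.0], [0.367, 0.93, 0.0], [-0.0, 0.0, -1.0]]
force: [-0.6, -0.1, -1.2]
finger_gap: 0.674
finger_force: 33.0
```

Request:
{"api": "send_rows", "payload": {
  "commands": "0 0 0 0 0 0;0 0 -1 0 0 0;0 0 -2 0 0 0;0 0 -3 0 0 0;0 0 -4 0 0 0;0 0 -5 0 0 0;0 0 -6 0 0 0;0 0 -6 0 0 0"
}}

```text
clock: 14.85
tcp_pos: [526.9, 310.8, 48.0]
tcp_rot: [[-0.93, 0.367, -0.0], [0.367, 0.93, -0.0], [0.0, -0.0, -1.0]]
force: [-0.7, -0.7, -2.1]
finger_gap: 0.678
finger_force: 33.0
```

Request:
{"api": "send_rows", "payload": {
  "commands": "0 0 -0.5 0 0 0;0 0 -1 0 0 0;0 0 -1.5 0 0 0;0 0 -2 0 0 0;0 0 -2.5 0 0 0;0 0 -3 0 0 0;0 0 -3 0 0 0;0 0 -3 0 0 0"
}}

```text
clock: 15.85
tcp_pos: [527.1, 310.8, 45.1]
tcp_rot: [[-0.93, 0.367, 0.0], [0.367, 0.93, 0.0], [-0.0, 0.0, -1.0]]
force: [-0.2, 0.0, -2.9]
finger_gap: 0.675
finger_force: 33.0
```

Request:
{"api": "send_rows", "payload": {
  "commands": "0 0 -0.5 0 0 0;0 0 -1 0 0 0;0 0 -1.5 0 0 0;0 0 -2 0 0 0;0 0 -2 0 0 0"
}}

```text
clock: 16.48
tcp_pos: [527.1, 310.9, 44.2]
tcp_rot: [[-0.93, 0.367, -0.0], [0.367, 0.93, -0.0], [-0.0, -0.0, -1.0]]
force: [-3.3, -0.9, 6.7]
finger_gap: 0.67
finger_force: 33.7
```

Contact with the board, at the height I expected. I'm releasing, then raising straight up.

Request:
{"api": "send_rows", "payload": {
  "commands": "0 0 0.5 0 0 0;0 0 0.5 0 0 0;0 0 0.5 0 0 0;0 0 0.5 0 0 0;0 0 0.5 0 0 0;0 0 0.5 0 0 0;0 0 0.5 0 0 0;0 0 0.5 0 0 0",
  "grip": 100
}}

```text
clock: 17.48
tcp_pos: [527.0, 310.9, 43.6]
tcp_rot: [[-0.93, 0.367, -0.0], [0.367, 0.93, -0.0], [0.0, -0.0, -1.0]]
force: [0.3, -0.3, -0.1]
finger_gap: 1.003
finger_force: 0.0
```

Request:
{"api": "send_rows", "payload": {
  "commands": "0 0 10 0 0 0;0 0 25 0 0 0;0 0 45 0 0 0;0 0 70 0 0 0;0 0 100 0 0 0;0 0 130 0 0 0;0 0 150 0 0 0;0 0 150 0 0 0"
}}

```text
clock: 18.48
tcp_pos: [528.3, 311.3, 196.2]
tcp_rot: [[-0.93, 0.367, 0.004], [0.367, 0.93, 0.001], [-0.003, 0.003, -1.0]]
force: [0.1, 1.2, -0.1]
finger_gap: 1.002
finger_force: 0.0
```

```bash
python3 - <<'E'
from h import *
s=readout.sense(); print(s["clock"],s["tcp_pos"],s["force"],s["finger_gap"])
im=viewer.get_image("scene"); cv2.imwrite("pics/s5.png",im[:,:,::-1])
w=viewer.get_image("wrist")
for c in ("scene","wrist"):
    for x in silhouettes(c,"cup_outer_center")[:2]:
        ys,xs=np.nonzero(x["pixels"]); print(c,x["p"],x["xy"],xs.min(),xs.max(),ys.min(),ys.max(),atz(c,x["xy"],46 if c=="scene" else 70))
E
```

```text
18.475 [528.26571844 311.32836581 196.21151461] [ 0.1481377   1.21766141 -0.12124401] 1.0023949934013496
scene 0.86 [493.6, 264.3] 469 514 240 292 [525.42465161 313.08986328  46.        ]
wrist 0.84 [326.2, 194.1] 292 359 154 229 [525.08169218 310.4770436   70.        ]
```

View pics/s5.png

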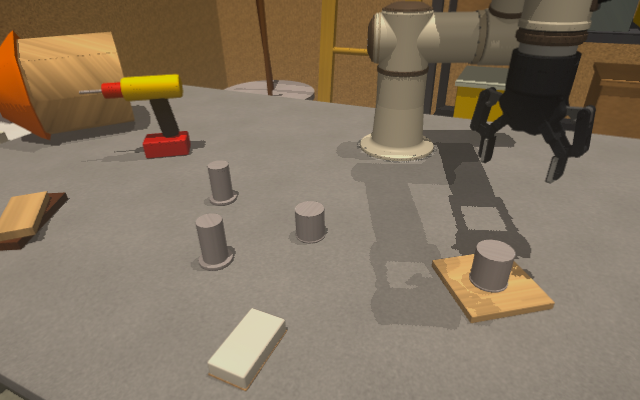

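The cup stands upright on the board at (492,265), its base near the board's middle at (491,284). The inner cup stands at (221,183), and nothing else has moved.

```bash
python3 -c "
from station import robot
print(robot.hand_in())"
```

```text
the job is handed in; nothing more can be done
None
```

The job is handed in at about 18.5 s: the wide cup stands mouth down within a few mm of the board's middle, the inner cup is still upright in its place, and the other cups and the sanding block were not touched; the hand-in returned no verdict.

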